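# Pin the sprung clamshell jig shut and hold it

## Task

Get the small clamshell marking jig shut and pinned: swing its open leaf down onto the base, then take the one full-length pin from the pin rack (the other two have been cut short; leave those standing in the rack) and push it through the leaf's hole into the base until its head is down on the leaf. A spring in the jig lifts the leaf again when it is let go, so finish while still holding the pin's head and pressing it down, with the leaf fully shut. Leave the gear, the V-block and the tape roll where they are.

Things in the scene. Friction and masses are not known exactly. Their poses are not given: they have to be found in the camera images.
- jig: Clamshell marking jig, fixed: aluminium base 110 x 170 x 40 mm (x, y, z). Origin: centre of its underside, on the desk. The leaf's hinge runs along x on its +y side; the pin hole is near its -y end. A black spring plunger (10 mm dia, at y = -35 mm) sticks 11 mm up out of the base and lifts the leaf. A round part 36 mm across lies under the leaf's window.
- base_hole (a point): Mouth centre of the vertical pin hole in the base top, 40 mm above the desk, at (0, -60, 40) mm in the jig frame. 12 mm diameter with a 2 mm chamfer, open right through the base.
- leaf (a joint): Angle of the steel leaf, rad: 0 = fully shut, level, 3 mm above the base; grows as it swings up (1.57 = upright, stop at 1.6). Its hinge is stiff: open, it stays where it is left. Below about 0.08 rad the spring plunger pushes it up: let go when shut, it rises again to about 0.075 rad (0.05 or more with the pin in it). Holding it shut takes about 5 N down at its hole.
- leaf_hinge (a point): Centre of the hinge axis, at (0, 70, 48) mm in the jig frame. Turns with the leaf: -y points along the leaf to its free end, z is its outer (upper) normal. The leaf is a plate 90 mm wide and 10 mm thick (5 mm either side of the axis), 10 to 155 mm from the axis, then a tab 40 x 6 mm on to 170 mm; 30 mm square window centred at 58 mm, pin hole at 130 mm.
- leaf_hole (a point): Centre of the upper mouth of the leaf's pin hole (12 mm diameter, 2 mm chamfer), 130 mm from the hinge axis, on the outer face. Straight above base_hole, 13 mm higher, when the leaf is shut.
- pin_rack: Fixed grey block 150 x 50 x 30 mm with three blind holes (12 mm diameter, 18 mm deep) in a row along its own x at -45, 0 and +45 mm. Origin: centre of its underside. One pin stands in each hole; which one is where varies.
- full_pin: Full-length steel pin, upright in the rack: shank 10 mm diameter, 46 mm long, tapered foot; round head 24 mm diameter, 20 mm high on top (about 60 g). Origin: centre of the foot, z up along the pin. It stands highest, its head's underside 28 mm above the rack's top. With its head down on the shut leaf the foot is 33 mm below base_hole.
- short_pin_a: A pin cut short: shank 28 mm, same shank diameter and head (48 mm overall). Origin: centre of the foot.
- short_pin_b: A pin cut short: shank 32 mm, same shank diameter and head (52 mm overall). Origin: centre of the foot.
- gear: Small loose gear, 49 mm across, 18 mm high, a bystander. Origin: centre of its underside.
- v_block: Loose steel V-block, 50 x 44 x 24 mm, a bystander. Origin: centre of its underside.
- tape_roll: Loose black roll of tape lying flat, 62 mm across, 19 mm high, a bystander. Origin: centre of its underside.
Things that resemble listed ones, but are neither listed nor needed, are in the scene too. Leave any blue, green or yellow look-alike of the full_pin alone.

How it is judged (in metres and radians):
On the way, in this order (a step that is already met when the one before it is completed fails the run):
1. the leaf is swung down onto the base (value of joint leaf below 0.12 rad), for 0.2 s.
2. the full-length pin's foot has gone through the leaf into the base hole (z of full_pin in the frame of base_hole below -0.01 m and horizontal distance between full_pin and base_hole below 0.004 m), for 0.1 s.
At the end, for the whole second after the job is handed in: The robot is still holding: its fingers bear on the full-length pin (over 1.5 N) and the pin bears on the jig (over 2 N); the leaf is within 0.02 rad of shut; the pin's foot is at least 30 mm down the base hole, within 4 mm of its axis, pin upright within 0.1 rad; both short pins stand in the rack (value of joint leaf below 0.02 rad and z of full_pin in the frame of base_hole below -0.03 m and horizontal distance between full_pin and base_hole below 0.004 m and angle between full_pin's own z axis and vertical below 0.1 rad and contact force between full_pin and jig above 2 N and contact force between the fingers and full_pin above 1.5 N and horizontal distance between each of short_pin_a, short_pin_b and pin_rack below 0.06 m and height (world z) of each of short_pin_a, short_pin_b below 0.02 m and angle between each of short_pin_a, short_pin_b's own z axis and vertical below 0.3 rad); the arm keeps its last pose, push and grip.
It fails at once if gear shifted more than 20 mm (distance of gear from where it was at the start of the episode above 0.02 m).
It fails at once if v block shifted more than 20 mm (distance of v_block from where it was at the start of the episode above 0.02 m).
It fails at once if tape roll shifted more than 20 mm (distance of tape_roll from where it was at the start of the episode above 0.02 m).
It fails at once if a short pin was pulled out of the rack (height (world z) of any of short_pin_a, short_pin_b above 0.035 m).
It also fails if it takes over 54 s, if anything falls off the work surface, if the arm or the gripper's body presses on something with over 40 N, if the wrist force passes 120 N, or if a joint passes its speed limit or range.

## Robot

A 6-joint arm with a two-finger parallel gripper is mounted at the origin on a cart in front of the work surface, level with it; the furniture and walls round the work are solid. World frame = base frame: x ahead of the robot, y to its left, z up, the work surface at z = 0. Lengths are in m, angles in degrees, forces in N, time in s.
With the tool pointing down it reaches from about 0.35 to 0.975 m from the base axis. Payload 4.9 kg.
Tool frame: the origin (TCP) lies at the very end of the fingers, on their centre line; the grasp point (between the pads) lies 19 mm behind it; z points along the fingers, y is the direction in which the jaws open and shut (so a half turn about z gives the same grasp; the last joint's range is limited). The gripper opens to 85 mm and grips with 20 to 120 N. Pads are 22 mm wide; open, the fingers measure 114 mm over their backs; the gripper's body (76 mm by 85 mm) begins 54 mm behind the grasp point. The pads swing forward as they close: fully open they stand 13 mm farther back than shut.
Start: joints at [-79.928, 3.019, 92.412, -0, 84.569, -6.818], TCP at [0.182, -0.598, 0.231] pointing down, gripper open.
Joint ranges: [-172.51, 172.51], [-57.92, 126.97], [3.15, 148.05], [-58.71, 238.71], [5.1, 150.11], [-179.66, 179.66]. Speed limits (degrees/s): [147.25, 147.25, 180, 180, 180, 180].

## Interface

Orientations are given as a 3x3 rotation matrix whose columns are the frame's x, y, z axes.
In Python, from workcell import manip gives the robot as it stands.
- The arm moves only by the tool drive_tool, never from a script. Its argument "plan" is a list of rows, each a list of 6 numbers: the shift along the tool's x, y, z in units of 50 mm (1.0 is 50 mm), then the turn, a rotation vector about the tool's x, y, z in units of 8 degrees (1.0 is 8 degrees). A call has 1 to 10 rows; each row is the pose to reach, as a shift and turn from the pose commanded when the call began, along the tool's axes at that moment; what a row does not reach only later rows make up. A row lasts 1/10 s, in which the tool goes at most 50 mm and 8.59 degrees, less where a joint would pass 70% of its speed; a pose out of reach is approached as far as the arm can. A call with a gripper value outside its range is refused whole. "claw" is the opening, from 0 (shut) to 1 (fully open), set as the call begins (left out, the last holds). The fingers move at their own pace and stop on an object; the grip force is fixed at half the most. Time passes only in rows, so rows that repeat a pose let the fingers close. It gives the time, the measured TCP pose, the force and the opening at its end, in the units of the state.
- manip.get_obs(): the state, without advancing time (a new reading comes with each control period).
- manip.capture(name): name is "scene" or "side" or "wrist"; returns the picture (480x640x3 uint8, blue, green, red); there is no depth.
- manip.camera_params(name): a dict with "camera_matrix" (3x3 intrinsics, pixels), "view" (4x4, takes a point from world to camera coordinates); the wrist camera has in their place "hand_eye" (4x4, takes a point from camera to tool coordinates, whose origin is the TCP and whose axes are the flange's). Camera axes: x right, y up, looking along -z (the intrinsics and any distortion apply to the point x, -y, -z); pixel columns grow to the right and rows downward; lengths in m; the calibration is good to about 2 mm. A picture is of the moment at which its call begins: read the wrist's pose just before it. camera_params takes no time and is no camera call.
- manip.hand_in(): hands the job in, once; it reports no verdict.
Trained networks look in the newest picture that a camera, given by its name, has taken for a name from the list of things; names that differ only in an ending like _2 or _b are one class to them, and where a whole thing is asked for, a point or a joint stands for the part that bears it (a point fixed in the world has none). Each returns a list of dicts, best first, with "score" (0 to 1); they miss things now and then, are a little off and sometimes report something else, mostly with a low value. They report only what shows in the picture. A call takes as long as a camera call. They do not tell look-alikes from the thing itself.
- manip.find_in(camera, query): "box" ([left, top, width, height] as shares, 0 to 1, of the picture: columns of its width, rows of its height, round what is visible of it).
- manip.landmark_of(camera, query): "position" ([column, row] as shares, 0 to 1, of the picture: columns of its width, rows of its height: a listed point, or the origin of a listed thing).
The state is a dict: "clock": time; "q": joint angles; "joint_vel": joint speeds; "tau": joint torques, N m; "eef_pos": TCP position; "eef_rot": TCP orientation; "contact_force": force on the tool from outside, world axes, zero at the start; "ft_torque": the same for the moment, N m; "grip_width": finger opening in m.
Only numpy, scipy, OpenCV 4.12 (cv2) and the standard library are available. Lean on these libraries where they do the work, as an engineer would, in place of code of your own. Each camera call takes 0.05 s, during which the arm holds its last target.

## Working session

There is one attempt and no reset: what is moved stays moved. The work goes in short steps, Python scripts to look and compute and a tool call to move; the robot and the scene stay as the last step left them, time stands still between calls to the robot, and variables do not carry over. Pictures are saved under pics/ and viewed, and the job is handed in when it is done.

Besides the shell and the picture viewer there is one more tool, called after "Emit:" as name(argument=value, ...), one argument or row to a line, values as JSON. drive_tool: Moves the arm, as the interface text tells. Its arguments: {"type":"object","properties":{"plan":{"type":"array","items":{"type":"array","items":{"type":"number"}}},"claw":{"type":"number"}},"required":["plan"]}

```bash
ls; mkdir -p pics; cat > h.py <<'E'
import numpy as np,cv2
from workcell import manip
E
python3 - <<'E'
from h import *
o=manip.get_obs()
print({k:np.round(v,3).tolist() for k,v in o.items()})
for c in("scene","side","wrist"):
    im=manip.capture(c); cv2.imwrite(f"pics/{c}0.png",im)
    p=manip.camera_params(c); print(c,{k:(np.round(v,4).tolist() if not isinstance(v,str) else v) for k,v in p.items()})
E
```

```text
pics
{'clock': 0.0, 'q': [-79.927, 3.058, 92.491, 0.001, 84.569, -6.819], 'joint_vel': [0.03, 0.044, 0.065, 0.114, -0.008, -0.017], 'tau': [0.0, -39.368, -37.018, -0.0, 0.007, 0.0], 'eef_pos': [0.181, -0.597, 0.23], 'eef_rot': [[0.957, 0.291, -0.0], [0.291, -0.957, 0.002], [0.0, -0.002, -1.0]], 'contact_force': [1.12, -0.732, -0.715], 'ft_torque': [-0.036, 0.001, -0.024], 'grip_width': 0.085}
scene {'camera_matrix': [[596.9946, 0.0, 317.908], [0.0, 596.9946, 234.1723], [0.0, 0.0, 1.0]], 'view': [[-0.6935, -0.72, 0.0236, 0.4036], [0.4086, -0.3661, 0.8361, -0.2901], [-0.5933, 0.5895, 0.5481, -0.7854], [0.0, 0.0, 0.0, 1.0]]}
side {'camera_matrix': [[612.7838, 0.0, 318.941], [0.0, 612.7838, 247.5905], [0.0, 0.0, 1.0]], 'view': [[0.9401, -0.34, 0.0231, -0.5174], [0.1817, 0.5576, 0.81, -0.175], [-0.2883, -0.7573, 0.586, -0.9762], [0.0, 0.0, 0.0, 1.0]]}
wrist {'camera_matrix': [[333.4135, 0.0, 320.8709], [0.0, 333.4135, 238.5335], [0.0, 0.0, 1.0]], 'hand_eye': [[0.0001, 0.961, 0.2767, 0.0699], [1.0, -0.0001, 0.0, 0.0], [0.0, 0.2767, -0.961, -0.1438], [0.0, 0.0, 0.0, 1.0]]}
```

View pics/scene0.png

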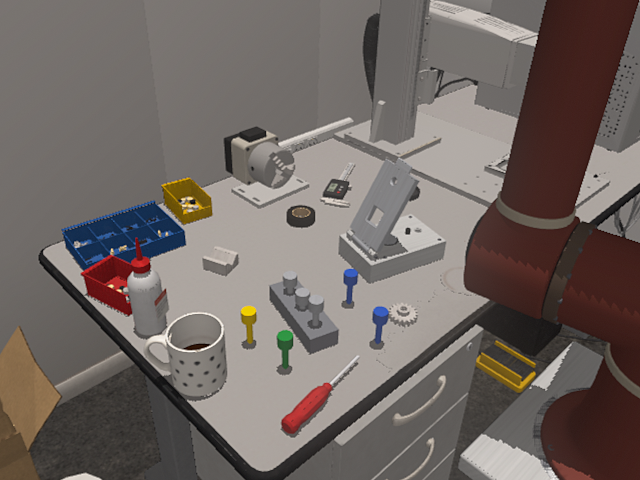

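View pics/side0.png

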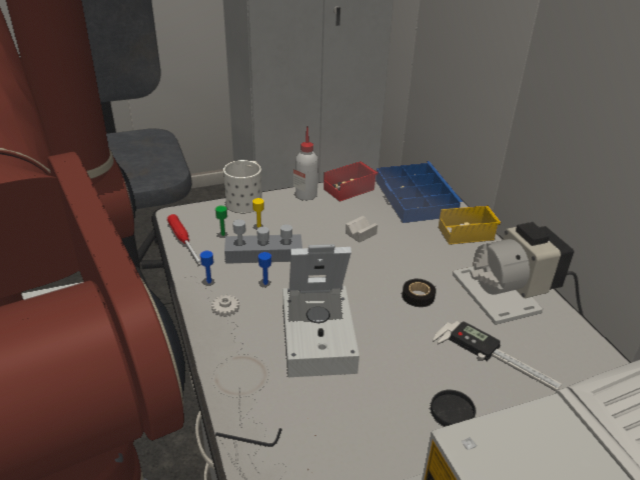

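View pics/wrist0.png

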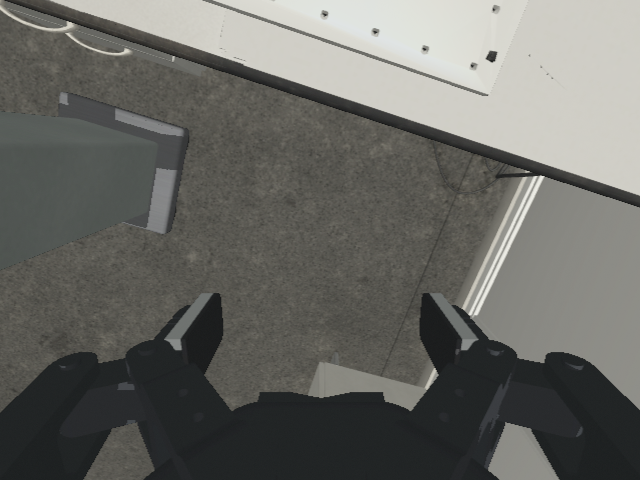

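```bash
python3 - <<'E'
from h import *
for c in("scene","side"):
    for q in("jig","base_hole","leaf_hinge","leaf_hole","pin_rack","full_pin","short_pin_a","gear","v_block","tape_roll"):
        for d in manip.landmark_of(c,q)[:4]: print(c,q,round(d["score"],2),np.round(np.array(d["position"])*[640,480],1).tolist())
E
```

```text
scene jig 0.74 [390.5, 256.2]
scene base_hole 0.79 [419.7, 230.3]
scene leaf_hinge 0.66 [357.7, 244.0]
scene leaf_hinge 0.64 [300.1, 315.3]
scene leaf_hole 0.63 [392.2, 179.3]
scene pin_rack 0.55 [300.3, 320.2]
scene full_pin 0.93 [379.0, 342.0]
scene full_pin 0.92 [248.1, 344.9]
scene full_pin 0.91 [313.0, 331.8]
scene full_pin 0.77 [284.4, 367.4]
scene short_pin_a 0.73 [302.4, 314.6]
scene short_pin_a 0.52 [289.1, 299.2]
scene gear 0.79 [403.0, 315.9]
scene v_block 0.95 [222.2, 264.7]
scene tape_roll 0.68 [303.1, 219.5]
side jig 0.76 [319.1, 336.6]
side base_hole 0.74 [321.0, 346.2]
side leaf_hinge 0.78 [316.5, 289.4]
side leaf_hinge 0.65 [357.7, 231.7]
side leaf_hole 0.86 [318.1, 254.1]
side leaf_hole 0.28 [240.2, 251.9]
side pin_rack 0.65 [264.2, 256.7]
side pin_rack 0.16 [236.3, 248.8]
side full_pin 0.78 [214.2, 281.7]
side full_pin 0.62 [264.4, 283.1]
side full_pin 0.53 [259.5, 226.2]
side full_pin 0.48 [240.6, 247.1]
side short_pin_a 0.68 [263.6, 251.5]
side short_pin_a 0.67 [284.0, 249.0]
side short_pin_a 0.42 [357.6, 229.9]
side gear 0.7 [227.0, 307.5]
side v_block 0.86 [360.4, 231.8]
side tape_roll 0.78 [419.4, 293.1]
```

The pictures show the jig with its leaf up (scene ~(392,205), side ~(319,300)). The rack holds three grey pins (scene (290,280), (303,297), (316,304); side (239,228), (263,236), (286,232)). The blue, green and yellow look-alikes stand around the rack. I'll triangulate these points.

```bash
cat >> h.py <<'E'
def P(c):
    p=manip.camera_params(c); return np.array(p["camera_matrix"])@np.diag([1,-1,-1])@np.array(p["view"])[:3]
def proj(c,X):
    h=P(c)@np.append(X,1); return h[:2]/h[2]
def tri(a,b,ca="scene",cb="side"):
    h=cv2.triangulatePoints(P(ca),P(cb),np.array(a,float).reshape(2,1),np.array(b,float).reshape(2,1)).ravel(); X=h[:3]/h[3]
    return X, [np.round(proj(ca,X)-a,1).tolist(),np.round(proj(cb,X)-b,1).tolist()]
E
python3 - <<'E'
from h import *
for n,a,b in [("base_hole",(419.7,230.3),(321,346.2)),("jig",(390.5,256.2),(319.1,336.6)),("hinge",(357.7,244),(316.5,289.4)),("leafhole",(392.2,179.3),(318.1,254.1)),
 ("rack",(300.3,320.2),(264.2,256.7)),("fullfoot",(313,331.8),(240.6,247.1)),("sa",(302.4,314.6),(263.6,251.5)),("sb",(289.1,299.2),(284,249)),
 ("gear",(403,315.9),(227,307.5)),("vb",(222.2,264.7),(360.4,231.8)),("tape",(303.1,219.5),(419.4,293.1)),("blue1",(379,342),(207,282)),("blue2",(349,304),(264.4,283.1))]:
    X,e=tri(a,b); print(n,np.round(X,4),e)
im=cv2.imread("pics/scene0.png");cv2.imwrite("pics/s_crop.png",cv2.resize(im[140:380,230:470],None,fx=2.5,fy=2.5,interpolation=2))
im=cv2.imread("pics/side0.png");cv2.imwrite("pics/d_crop.png",cv2.resize(im[200:400,190:390],None,fx=3,fy=3,interpolation=2))
E
```

```text
base_hole [ 0.4868 -0.1803  0.04  ] [[-0.4, -0.4], [-0.5, 0.5]]
jig [ 0.5057 -0.1198 -0.0018] [[-0.8, -0.8], [-0.9, 0.9]]
hinge [ 0.5278 -0.0502  0.0439] [[0.6, 0.6], [0.6, -0.6]]
leafhole [ 0.5074 -0.1079  0.1661] [[0.8, 1.0], [0.9, -1.0]]
rack [ 0.4841  0.133  -0.0049] [[0.8, 0.8], [0.7, -0.6]]
fullfoot [0.439  0.1505 0.0139] [[-0.7, -0.7], [-0.6, 0.5]]
sa [0.4821 0.1313 0.0087] [[0.4, 0.4], [0.3, -0.3]]
sb [0.5226 0.1238 0.0117] [[0.8, 0.8], [0.6, -0.7]]
gear [ 3.76e-01  3.00e-04 -6.00e-04] [[-0.7, -0.6], [-0.7, 0.5]]
vb [0.693  0.1414 0.0031] [[-0.3, -0.4], [-0.3, 0.3]]
tape [ 0.7137 -0.0798  0.0043] [[-1.3, -1.7], [-1.5, 1.8]]
blue1 [0.3582 0.0802 0.0017] [[0.1, 0.1], [0.1, -0.1]]
blue2 [ 0.4581  0.0455 -0.0005] [[-0.3, -0.3], [-0.3, 0.3]]
```

View pics/s_crop.png

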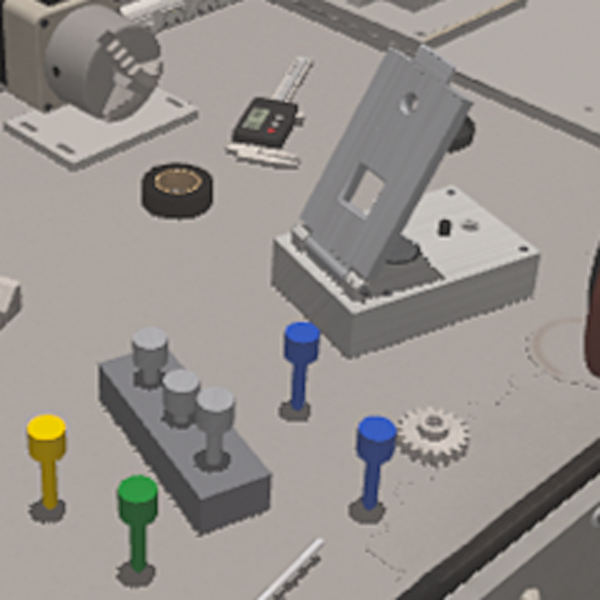

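View pics/d_crop.png

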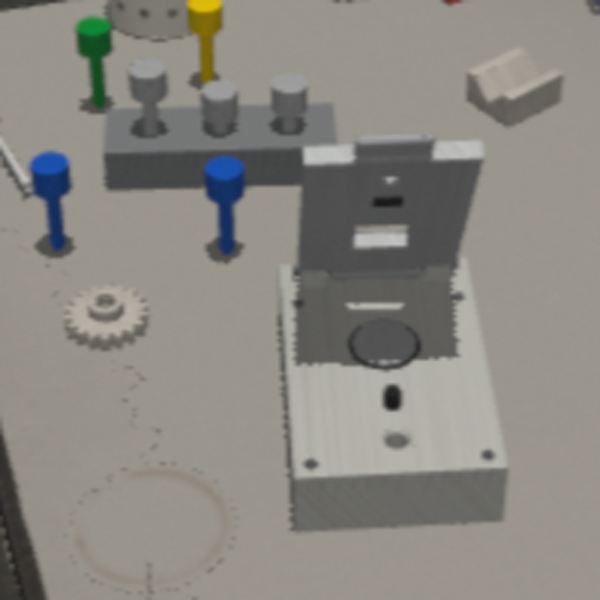

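The full pin is the tallest one, at the rack end nearest the robot, around (0.439, 0.150). The short pins are the middle and far ones. The jig and rack are both yawed about -17.5°. Next I'll work out the approach and check the column in the background for clearance.

```bash
cat >> h.py <<'E'
from scipy.spatial.transform import Rotation as Ro
def ray(c,uv,z):
    M=P(c); A=np.c_[M[:,:2],-np.array([uv[0],uv[1],1.])]; s=np.linalg.solve(A,-(M[:,2]*z+M[:,3])); return np.array([s[0],s[1],z])
def Rdown(xdeg):
    a=np.radians(xdeg); return np.array([[np.cos(a),np.sin(a),0],[np.sin(a),-np.cos(a),0],[0,0,-1.]])
def delta(p,xdeg,base=None):
    o=manip.get_obs(); p0,R0=(np.array(o["eef_pos"]),np.array(o["eef_rot"])) if base is None else base
    d=R0.T@(np.array(p)-p0)/.05; r=Ro.from_matrix(R0.T@Rdown(xdeg)).as_rotvec(degrees=True)/8
    return np.round(np.r_[d,r],3).tolist()
E
python3 - <<'E'
from h import *
print("column base",ray("scene",(390,150),0),ray("scene",(340,140),0),ray("scene",(440,140),0))
print("stage",ray("scene",(490,180),0.0))
print("green",ray("scene",(284.4,367.4),0),"yellow",ray("scene",(248,345),0))
h=np.array([.5278,-.0502,.048]); y=np.array([.30,.954,0]); z=np.array([0,0,1.])
print(manip.get_obs()["eef_rot"])
for th in (1.3,1.07,.9,.7,.5,.3,.1,.04):
    n=y*np.sin(th)+z*np.cos(th); p=h+.138*(-y*np.cos(th)+z*np.sin(th))+.005*n
    print(th,np.round(p,3),np.round(p+.0145*y,3))
print(delta((.52,-.03,.30),-17.5))
E
```

```text
column base [ 0.8129489  -0.48289429  0.        ] [ 0.94215755 -0.42908456  0.        ] [ 0.76452112 -0.63395094  0.        ]
stage [ 0.54608673 -0.53618457  0.        ]
green [0.42016951 0.22604738 0.        ] yellow [0.49498408 0.23653386 0.        ]
[[ 9.56858794e-01  2.90553347e-01  2.91328328e-05]
 [ 2.90553348e-01 -9.56858794e-01 -3.30804147e-05]
 [ 1.82643820e-05  4.01179278e-05 -9.99999999e-01]]
1.3 [ 0.518 -0.081  0.182] [ 0.523 -0.067  0.182]
1.07 [ 0.509 -0.109  0.171] [ 0.514 -0.095  0.171]
0.9 [ 0.503 -0.128  0.159] [ 0.508 -0.114  0.159]
0.7 [ 0.497 -0.148  0.141] [ 0.501 -0.134  0.141]
0.5 [ 0.492 -0.163  0.119] [ 0.497 -0.15   0.119]
0.3 [ 0.489 -0.175  0.094] [ 0.493 -0.161  0.094]
0.1 [ 0.487 -0.181  0.067] [ 0.491 -0.167  0.067]
0.04 [ 0.486 -0.182  0.059] [ 0.491 -0.168  0.059]
[9.777, -8.904, -1.374, 0.0, -0.0, 4.299]
```

Emit:
drive_tool(
  plan=[
    [0.3, -0.3, -0.8, 0, 0, 0.4],
    [1.0, -0.95, -1.4, 0, 0, 0.9],
    [1.7, -1.6, -1.4, 0, 0, 1.4],
    [2.4, -2.2, -1.4, 0, 0, 1.9],
    [3.1, -2.9, -1.4, 0, 0, 2.4],
    [3.8, -3.5, -1.4, 0, 0, 2.9],
    [4.5, -4.1, -1.4, 0, 0, 3.4],
    [5.2, -4.8, -1.4, 0, 0, 3.9],
    [5.9, -5.4, -1.4, 0, 0, 4.3],
    [6.6, -6.0, -1.4, 0, 0, 4.3],
  ],
  claw=0,
)

```text
clock: 2.15
eef_pos: [0.4108, -0.2133, 0.3017]
eef_rot: [[0.953, -0.302, 0.001], [-0.302, -0.953, -0.001], [0.001, 0.0, -1.0]]
contact_force: [0.3, -0.1, 0.1]
grip_width: 0.0001
```

```bash
python3 - <<'E'
from h import *
o=manip.get_obs();print(o["clock"],o["q"],o["eef_pos"],o["grip_width"])
print(delta((.52,-.03,.30),-17.5))
E
```

```text
2.15 [-3.66629395e+01 -2.18326663e+01  1.07806521e+02  1.40234524e-03
  9.39534960e+01  7.09076530e+01] [ 0.41081043 -0.21328698  0.30167451] 5.448593382933758e-05
[0.975, -4.154, 0.033, 0.003, -0.009, -0.009]
```

Emit:
drive_tool(
  plan=[
    [0.2, -0.8, 0, 0, 0, 0],
    [0.4, -1.7, 0, 0, 0, 0],
    [0.6, -2.5, 0, 0, 0, 0],
    [0.8, -3.3, 0, 0, 0, 0],
    [0.97, -4.15, 0, 0, 0, 0],
    [0.97, -4.15, 0, 0, 0, 0],
    [0.97, -4.15, 0, 0, 0, 0],
  ],
)

```text
clock: 2.85
eef_pos: [0.519, -0.0311, 0.3012]
eef_rot: [[0.954, -0.299, -0.001], [-0.299, -0.954, -0.0], [-0.0, 0.001, -1.0]]
contact_force: [-0.4, -1.0, -0.5]
grip_width: -0.0003
```

```bash
python3 - <<'E'
from h import *
for c in("scene","side","wrist"): cv2.imwrite(f"pics/{c}1.png",manip.capture(c))
for q in("leaf_hole","leaf_hinge","base_hole","jig","full_pin","short_pin_a","pin_rack"):
    for d in manip.landmark_of("wrist",q)[:4]: print(q,round(d["score"],2),np.round(np.array(d["position"])*[640,480],1).tolist())
E
```

```text
leaf_hole 0.64 [409.5, 211.9]
leaf_hinge 0.94 [335.3, 198.4]
base_hole 0.7 [443.0, 192.5]
jig 0.87 [383.8, 186.0]
full_pin 0.93 [282.4, 253.5]
full_pin 0.87 [176.5, 312.7]
full_pin 0.69 [147.6, 266.6]
full_pin 0.66 [219.0, 287.3]
short_pin_a 0.96 [211.1, 228.4]
short_pin_a 0.71 [213.0, 263.7]
pin_rack 0.65 [217.4, 259.5]
```

View pics/wrist1.png

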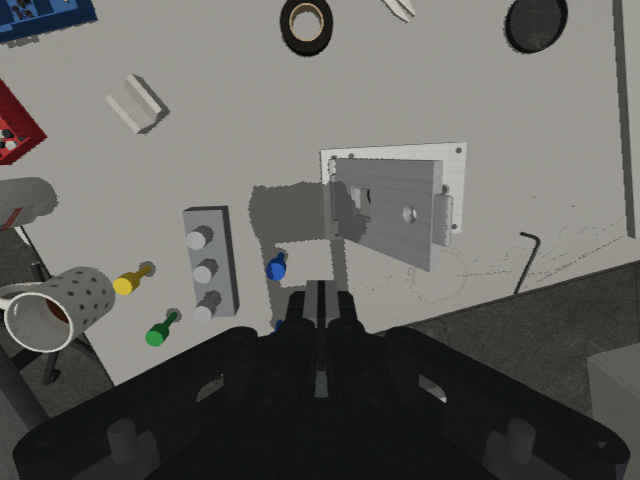

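View pics/side1.png

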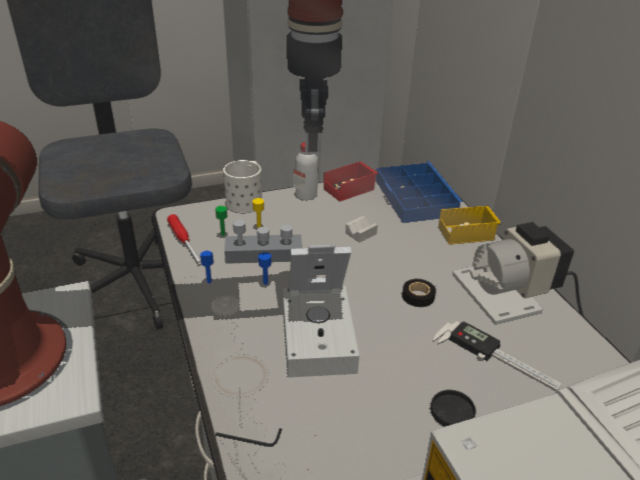

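The wrist picture shows the leaf at (395,210) with its hole at (409,213), the rack with three heads at (197,238), (203,272) and (205,307), and the gripper shut. I'll cross-check with wrist rays at known heights.

```bash
cat >> h.py <<'E'
_P=P
def P(c,pose=None):
    if c!="wrist": return _P(c)
    p=manip.camera_params(c)
    if pose is None:
        o=manip.get_obs(); pose=(np.array(o["eef_pos"]),np.array(o["eef_rot"]))
    T=np.eye(4);T[:3,:3]=pose[1];T[:3,3]=pose[0]
    V=np.linalg.inv(T@np.array(p["hand_eye"]))
    return np.array(p["camera_matrix"])@np.diag([1,-1,-1])@V[:3]
E
python3 - <<'E'
from h import *
for n,uv,z in [("leafhinge",(335.3,198.4),.048),("base_hole",(443,192.5),.04),("fulltop",(204.5,306),.078),("mid top",(203,271.5),.064),("far top",(197,237.5),.06),("jigcorner",(466,142),.04),("jigcorner2",(321,151),.04),("jigcorner3",(463,234),.04)]:
    print(n,np.round(ray("wrist",uv,z),4))
X,e=tri((392.2,179.3),(409.5,212.5),"scene","wrist");print(X,e)
print(delta((.530,-.05,.185),-17.5))
E
```

```text
leafhinge [ 0.5189 -0.0506  0.048 ]
base_hole [ 0.4849 -0.1776  0.04  ]
fulltop [0.4459 0.1391 0.078 ]
mid top [0.4843 0.1298 0.064 ]
far top [0.5258 0.1214 0.06  ]
jigcorner [ 0.5349 -0.2153  0.04  ]
jigcorner2 [ 0.5763 -0.0508  0.04  ]
jigcorner3 [ 0.4259 -0.1909  0.04  ]
[ 0.50893857 -0.10748799  0.16763994] [[0.1, -0.0], [-0.7, -0.4]]
[0.322, 0.27, 2.328, -0.0, -0.001, -0.008]
```

Emit:
drive_tool(
  plan=[
    [0.15, 0.1, 0.8, 0, 0, 0],
    [0.3, 0.25, 1.6, 0, 0, 0],
    [0.3, 0.27, 2.4, 0, 0, 0],
    [0.3, 0.27, 2.5, 0, 0, 0],
    [0.3, 0.27, 2.5, 0, 0, 0],
  ],
)

```text
clock: 3.85
eef_pos: [0.5284, -0.0491, 0.1755]
eef_rot: [[0.954, -0.301, -0.003], [-0.301, -0.954, 0.001], [-0.003, 0.0, -1.0]]
contact_force: [-0.4, -0.4, 0.9]
grip_width: 0.0002
```

```bash
python3 - <<'E'
from h import *
o=manip.get_obs();print(o["eef_pos"],o["contact_force"])
h=np.array([.523,-.0502,.048]); y=np.array([.26,.966,0]); z=np.array([0,0,1.])
for th in (1.07,.95,.8,.65,.5,.35,.2,.1,.03):
    n=y*np.sin(th)+z*np.cos(th); p=h+.138*(-y*np.cos(th)+z*np.sin(th))+.005*n+.0145*y
    print(th,np.round(p,3),delta(p,-17.5)[:3])
E
```

```text
[ 0.52839694 -0.0490789   0.17548517] [-0.41128236 -0.4319106   0.89384372]
1.07 [ 0.511 -0.096  0.171] [-0.055, 1.001, 0.081]
0.95 [ 0.507 -0.11   0.163] [-0.043, 1.287, 0.247]
0.8 [ 0.503 -0.126  0.15 ] [-0.028, 1.614, 0.5]
0.65 [ 0.499 -0.139  0.135] [-0.015, 1.899, 0.8]
0.5 [ 0.496 -0.151  0.119] [-0.004, 2.137, 1.139]
0.35 [ 0.494 -0.16   0.1  ] [0.005, 2.321, 1.51]
0.2 [ 0.492 -0.166  0.08 ] [0.012, 2.447, 1.904]
0.1 [ 0.491 -0.168  0.067] [0.014, 2.498, 2.175]
0.03 [ 0.491 -0.169  0.057] [0.016, 2.518, 2.367]
```

Emit:
drive_tool(
  plan=[
    [0, 0.5, 0.04, 0, 0, 0],
    [0, 0.9, 0.08, 0, 0, 0],
    [0, 1.15, 0.16, 0, 0, 0],
    [0, 1.3, 0.25, 0, 0, 0],
    [0, 1.46, 0.37, 0, 0, 0],
    [0, 1.61, 0.5, 0, 0, 0],
    [0, 1.76, 0.65, 0, 0, 0],
    [0, 1.9, 0.8, 0, 0, 0],
    [0, 2.02, 0.97, 0, 0, 0],
    [0, 2.14, 1.14, 0, 0, 0],
  ],
)

```text
clock: 4.85
eef_pos: [0.4966, -0.1516, 0.1183]
eef_rot: [[0.954, -0.301, -0.0], [-0.301, -0.954, 0.0], [-0.001, -0.0, -1.0]]
contact_force: [0.0, -0.2, 0.9]
grip_width: 0.0001
```

```bash
python3 - <<'E'
from h import *
cv2.imwrite("pics/side2.png",manip.capture("side")[100:400,150:550])
h=np.array([.523,-.0502,.048]); y=np.array([.26,.966,0]); z=np.array([0,0,1.])
for th in (.5,.35,.2,.1,.03,0):
    n=y*np.sin(th)+z*np.cos(th); p=h+.138*(-y*np.cos(th)+z*np.sin(th))+.005*n+.0145*y
    print(th,np.round(p,3),delta(p,-17.5)[:3])
E
```

```text
0.5 [ 0.496 -0.151  0.119] [0.002, -0.02, -0.038]
0.35 [ 0.494 -0.16   0.1  ] [0.012, 0.164, 0.333]
0.2 [ 0.492 -0.166  0.08 ] [0.018, 0.29, 0.727]
0.1 [ 0.491 -0.168  0.067] [0.021, 0.342, 0.998]
0.03 [ 0.491 -0.169  0.057] [0.023, 0.361, 1.19]
0 [ 0.491 -0.17   0.053] [0.023, 0.365, 1.273]
```

View pics/side2.png

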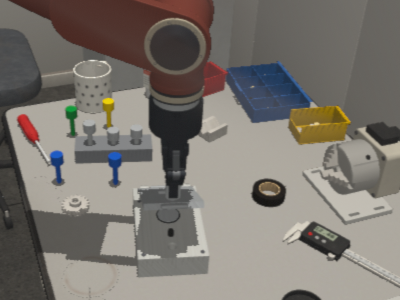

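```bash
python3 - <<'E'
from h import *
a=manip.capture("side")[220:400,240:400];b=manip.capture("scene")[120:300,300:460]
cv2.imwrite("pics/z3.png",cv2.resize(np.hstack([a,b]),None,fx=2.4,fy=2.4,interpolation=2))
E
```

```text
(no output)
```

View pics/z3.png

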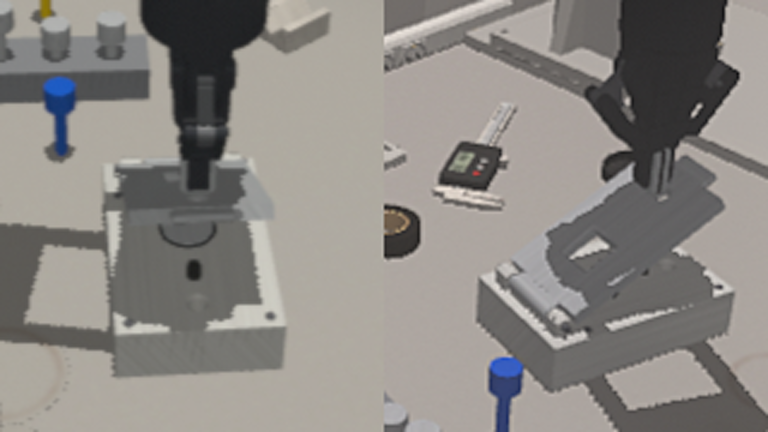

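The leaf is following the fingers and is now at about 0.5 rad. Continuing down.

Emit:
drive_tool(
  plan=[
    [0, 0.08, 0.16, 0, 0, 0],
    [0, 0.16, 0.33, 0, 0, 0],
    [0, 0.23, 0.52, 0, 0, 0],
    [0, 0.29, 0.72, 0, 0, 0],
    [0, 0.34, 0.95, 0, 0, 0],
    [0, 0.36, 1.1, 0, 0, 0],
    [0, 0.36, 1.2, 0, 0, 0],
    [0, 0.36, 1.22, 0, 0, 0],
    [0, 0.36, 1.22, 0, 0, 0],
    [0, 0.36, 1.22, 0, 0, 0],
  ],
)

```text
clock: 6.0
eef_pos: [0.4918, -0.1684, 0.0589]
eef_rot: [[0.954, -0.301, 0.001], [-0.301, -0.954, -0.0], [0.001, 0.0, -1.0]]
contact_force: [-1.0, 0.1, 3.4]
grip_width: 0.0003
```

Emit:
drive_tool(
  plan=[
    [0, 0, 0, 0, 0, 0],
    [0, 0, -0.5, 0, 0, 0],
    [0, 0, -1.3, 0, 0, 0],
    [-0.2, 0.1, -2.2, 0, 0, 0],
    [-0.5, 0.1, -3.0, 0, 0, 0],
    [-0.8, 0.1, -3.5, 0, 0, 0],
    [-0.8, 0.1, -3.5, 0, 0, 0],
    [-0.8, 0.1, -3.5, 0, 0, 0],
  ],
  claw=0,
)

```text
clock: 6.8
eef_pos: [0.4522, -0.161, 0.2335]
eef_rot: [[0.954, -0.301, 0.002], [-0.301, -0.954, -0.0], [0.002, -0.0, -1.0]]
contact_force: [0.6, 0.1, -0.6]
grip_width: -0.0
```

```bash
python3 - <<'E'
from h import *
print(manip.get_obs()["eef_pos"])
for c in("scene","side","wrist"): cv2.imwrite(f"pics/{c}4.png",manip.capture(c))
for c in("scene","side","wrist"):
  for q in("leaf_hole","leaf_hinge","jig"):
    for d in manip.landmark_of(c,q)[:2]: print(c,q,round(d["score"],2),np.round(np.array(d["position"])*[640,480],1).tolist())
a=cv2.imread("pics/side4.png")[220:400,240:400];b=cv2.imread("pics/scene4.png")[120:300,300:460]
cv2.imwrite("pics/z4.png",cv2.resize(np.hstack([a,b]),None,fx=2.4,fy=2.4,interpolation=2))
E
```

```text
[ 0.45220834 -0.16102679  0.23347932]
scene leaf_hole 0.98 [418.2, 221.0]
scene leaf_hinge 0.88 [358.3, 243.3]
scene jig 0.94 [390.7, 252.3]
side leaf_hole 0.7 [322.9, 334.2]
side leaf_hinge 0.6 [317.3, 289.7]
side jig 0.73 [316.1, 335.4]
wrist leaf_hole 0.58 [324.8, 176.1]
wrist leaf_hinge 0.73 [191.2, 183.4]
wrist leaf_hinge 0.42 [324.9, 175.6]
wrist jig 0.57 [267.2, 173.7]
```

View pics/wrist4.png

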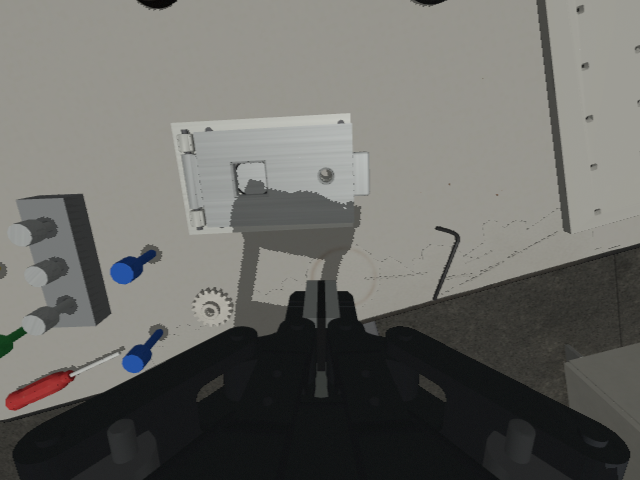

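View pics/z4.png

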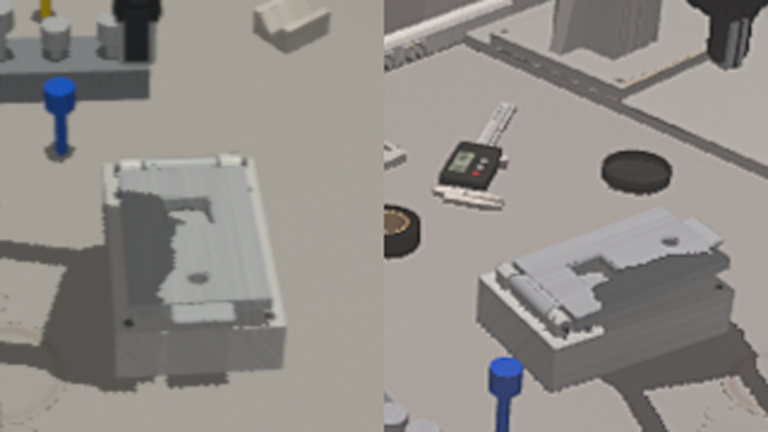

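The leaf is resting just above the base, with its hole at wrist (326,176), scene (418,221) and side (323,335). I'll localise the hole and fit the pin positions.

```bash
python3 - <<'E'
from h import *
print("wrist ray",ray("wrist",(325.8,176),.0625)); 
print(tri((418.2,221),(322.9,335),)); print(tri((418.2,221),(325.8,176),"scene","wrist"));print(tri((322.9,335),(325.8,176),"side","wrist"))
for a,b in [((173,125),(351,114)),((190,234),(351,114))]: print(ray("wrist",a,.04),ray("wrist",b,.04))
A=cv2.imread("pics/scene0.png")[265:350,260:350];B=cv2.imread("pics/side0.png")[215:270,215:310]
cv2.imwrite("pics/pa.png",cv2.resize(A,None,fx=6,fy=6,interpolation=2));cv2.imwrite("pics/pb.png",cv2.resize(B,None,fx=8,fy=8,interpolation=2))
E
```

```text
wrist ray [ 0.48859568 -0.1776917   0.0625    ]
(array([ 0.49073764, -0.17727609,  0.06044314]), [[-0.3, -0.3], [-0.3, 0.3]])
(array([ 0.48935306, -0.17695277,  0.06056695]), [[0.2, 0.0], [-1.0, -0.7]])
(array([ 0.49021586, -0.17850813,  0.06253347]), [[-0.4, -0.1], [0.3, -1.9]])
[ 0.57651561 -0.05211214  0.04      ] [ 0.53475482 -0.21743363  0.04      ]
[ 0.4719514  -0.02387251  0.04      ] [ 0.53475482 -0.21743363  0.04      ]
```

View pics/pa.png

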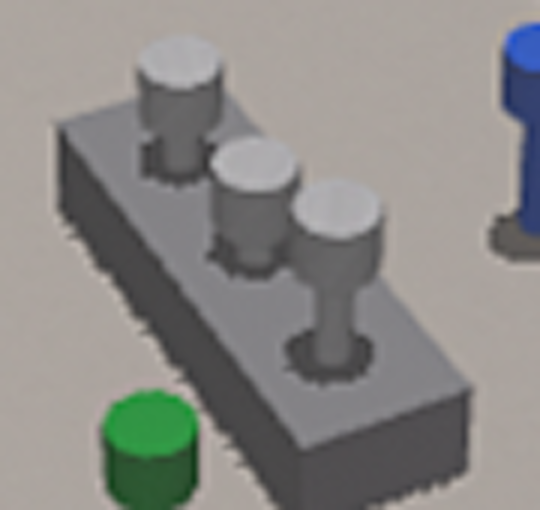

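View pics/pb.png

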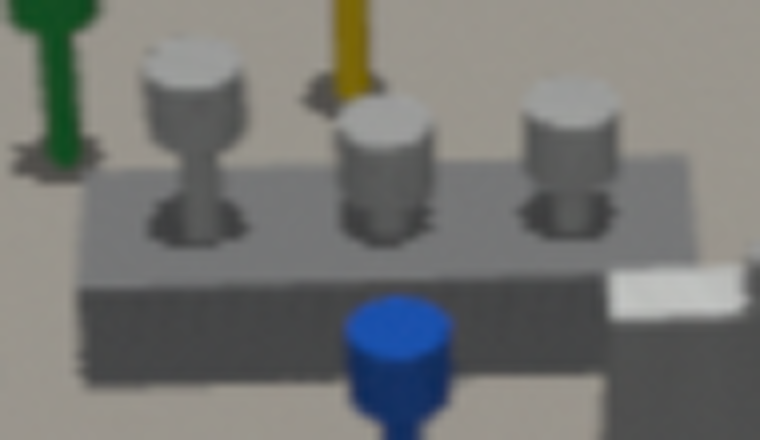

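```bash
python3 - <<'E'
from h import *
print(tri((316,299.7),(239.1,223))); 
print(tri((260+180/6,265+62/6),(215+572/8,215+103/8)));print(tri((260+255/6,265+163/6),(215+385/8,215+122/8)))
for c,uv,z in [("scene",(316,299.7),.078),("side",(239.1,223),.078)]: print(ray(c,uv,z))
print(delta((.441,.143,.17),-14))
E
```

```text
(array([0.43876476, 0.14475376, 0.07556918]), [[-0.2, -0.2], [-0.1, 0.1]])
(array([0.5257103 , 0.12093087, 0.06152933]), [[-0.2, -0.2], [-0.1, 0.1]])
(array([0.48226382, 0.13253238, 0.05774649]), [[-0.1, -0.1], [-0.1, 0.1]])
[0.43624152 0.14691933 0.078     ]
[0.43832348 0.14147591 0.078     ]
[-2.037, -5.735, 1.264, -0.001, 0.002, -0.439]
```

Emit:
drive_tool(
  plan=[
    [-0.3, -0.7, 0, 0, 0, 0],
    [-0.7, -1.5, 0, 0, 0, 0],
    [-1.1, -2.3, 0, 0, 0, -0.1],
    [-1.5, -3.1, 0, 0, 0, -0.2],
    [-1.9, -3.9, 0, 0, 0, -0.3],
    [-2.3, -4.6, 0, 0, 0, -0.35],
    [-2.7, -5.3, 0.2, 0, 0, -0.35],
    [-3.0, -5.7, 0.4, 0, 0, -0.35],
    [-3.0, -5.7, 0.4, 0, 0, -0.35],
    [-3.0, -5.7, 0.4, 0, 0, -0.35],
  ],
  claw=0.6,
)

```text
clock: 8.4
eef_pos: [0.3944, 0.1559, 0.2132]
eef_rot: [[0.968, -0.253, -0.0], [-0.253, -0.968, -0.001], [0.0, 0.001, -1.0]]
contact_force: [0.8, -0.3, -0.4]
grip_width: 0.0511
```

```bash
python3 - <<'E'
from h import *
o=manip.get_obs();print(o["eef_pos"],o["grip_width"],o["q"])
cv2.imwrite("pics/wrist5.png",manip.capture("wrist"))
E
```

```text
[0.3944086  0.15593718 0.21324711] 0.05111998650802427 [ 1.15149301e+01 -2.58784543e+01  1.19011833e+02 -2.76221485e-02
  8.68769193e+01  1.16144357e+02]
```

View pics/wrist5.png

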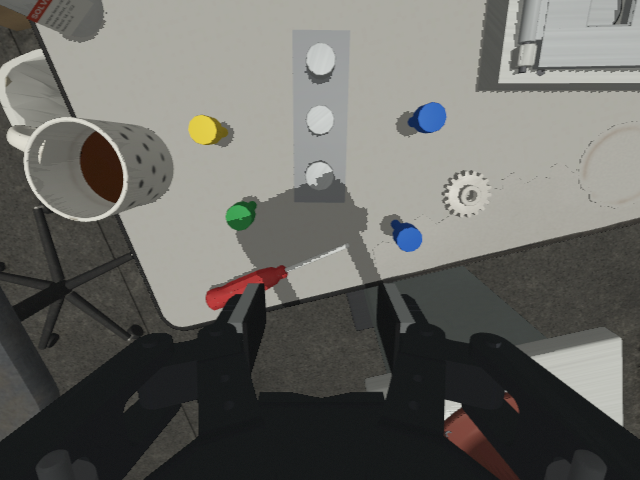

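```bash
python3 - <<'E'
from h import *
im=cv2.imread("pics/wrist5.png")[20:220,260:380];cv2.imwrite("pics/w5z.png",cv2.resize(im,None,fx=3,fy=3,interpolation=2))
print(ray("wrist",(319.5,175.5),.078),ray("wrist",(319.5,119.5),.063),ray("wrist",(320.5,58.5),.06))
print(delta((.4395,.1430,.15),-15))
E
```

```text
[0.43750623 0.14525825 0.078     ] [0.48071182 0.13392598 0.063     ] [0.52543075 0.12131742 0.06      ]
[0.926, 0.014, 1.274, 0.001, -0.005, 0.036]
```

View pics/w5z.png

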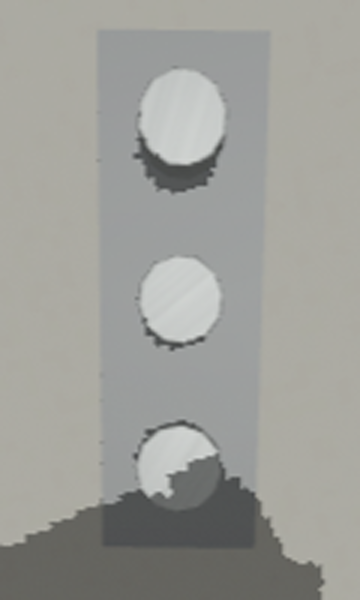

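```bash
python3 - <<'E'
from h import *
print(delta((.4382,.1450,.11),-15.0),delta((.4382,.1450,.061),-15.0))
E
```

```text
[0.891, -0.018, 2.074, 0.001, -0.005, 0.036] [0.89, -0.018, 3.054, 0.001, -0.005, 0.036]
```

Emit:
drive_tool(
  plan=[
    [0.45, 0, 0.5, 0, 0, 0],
    [0.89, -0.02, 1.0, 0, 0, 0.04],
    [0.89, -0.02, 1.6, 0, 0, 0.04],
    [0.89, -0.02, 2.1, 0, 0, 0.04],
    [0.89, -0.02, 2.5, 0, 0, 0.04],
    [0.89, -0.02, 2.9, 0, 0, 0.04],
    [0.89, -0.02, 3.05, 0, 0, 0.04],
    [0.89, -0.02, 3.05, 0, 0, 0.04],
    [0.89, -0.02, 3.05, 0, 0, 0.04],
  ],
)

```text
clock: 9.35
eef_pos: [0.4389, 0.1451, 0.062]
eef_rot: [[0.966, -0.26, 0.002], [-0.26, -0.966, 0.0], [0.002, -0.001, -1.0]]
contact_force: [-0.0, -0.1, 0.3]
grip_width: 0.0514
```

```bash
python3 - <<'E'
from h import *
cv2.imwrite("pics/wrist6.png",manip.capture("wrist"))
a=manip.capture("side")[170:290,190:320];b=manip.capture("scene")[240:360,250:380]
cv2.imwrite("pics/z6.png",cv2.resize(np.hstack([a,b]),None,fx=3,fy=3,interpolation=2))
E
```

```text
(no output)
```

View pics/wrist6.png

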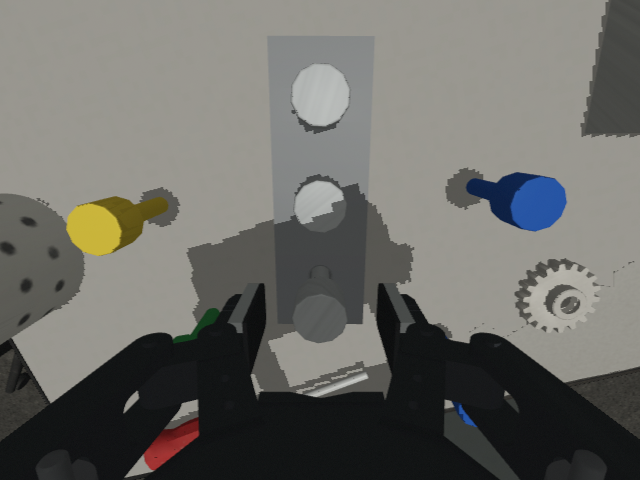

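View pics/z6.png

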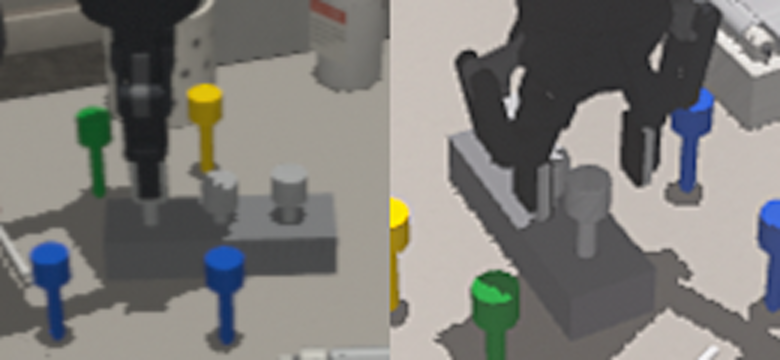

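```bash
python3 - <<'E'
from h import *
o=manip.get_obs();print(o["eef_pos"],ray("wrist",(319.5,318),.078))
E
```

```text
[0.43899806 0.14551924 0.06227286] [0.43676242 0.14655732 0.078     ]
```

The pin head is centred between the pads, so I'm closing on it.

Emit:
drive_tool(
  plan=[
    [-0.03, 0, 0.02, 0, 0, 0],
    [-0.03, 0, 0.02, 0, 0, 0],
    [-0.03, 0, 0.02, 0, 0, 0],
    [-0.03, 0, 0.02, 0, 0, 0],
    [-0.03, 0, 0.02, 0, 0, 0],
    [-0.03, 0, 0.02, 0, 0, 0],
    [-0.03, 0, 0.02, 0, 0, 0],
    [-0.03, 0, 0.02, 0, 0, 0],
  ],
  claw=0,
)

```text
clock: 10.3
eef_pos: [0.4369, 0.146, 0.0604]
eef_rot: [[0.966, -0.259, 0.001], [-0.259, -0.966, 0.0], [0.001, -0.001, -1.0]]
contact_force: [-0.4, 0.4, 4.0]
grip_width: 0.0218
```

Emit:
drive_tool(
  plan=[
    [0, 0, -0.15, 0, 0, 0],
    [0, 0, -0.35, 0, 0, 0],
    [0, 0, -0.6, 0, 0, 0],
    [0, 0, -1.0, 0, 0, 0],
    [0, 0, -1.5, 0, 0, 0],
    [0, 0, -2.0, 0, 0, 0],
    [0, 0, -2.0, 0, 0, 0],
    [0, 0, -2.0, 0, 0, 0],
  ],
)

```text
clock: 11.1
eef_pos: [0.4366, 0.1458, 0.1605]
eef_rot: [[0.966, -0.259, 0.001], [-0.259, -0.966, 0.0], [0.001, -0.0, -1.0]]
contact_force: [0.3, 1.2, -1.2]
grip_width: 0.0219
```

```bash
python3 - <<'E'
from h import *
o=manip.get_obs();print(o["eef_pos"],o["contact_force"],o["grip_width"])
w=manip.capture("wrist");cv2.imwrite("pics/w7.png",cv2.resize(w[200:420,200:440],None,fx=2.5,fy=2.5,interpolation=2))
a=manip.capture("side");b=manip.capture("scene");cv2.imwrite("pics/side7.png",a);cv2.imwrite("pics/scene7.png",b)
cv2.imwrite("pics/z7.png",cv2.resize(np.hstack([a[130:280,180:310],b[200:350,250:380]]),None,fx=3,fy=3,interpolation=2))
E
```

```text
[0.43658927 0.14584308 0.16047853] [ 0.27526133  1.23299469 -1.19759118] 0.021866811885909963
```

View pics/w7.png

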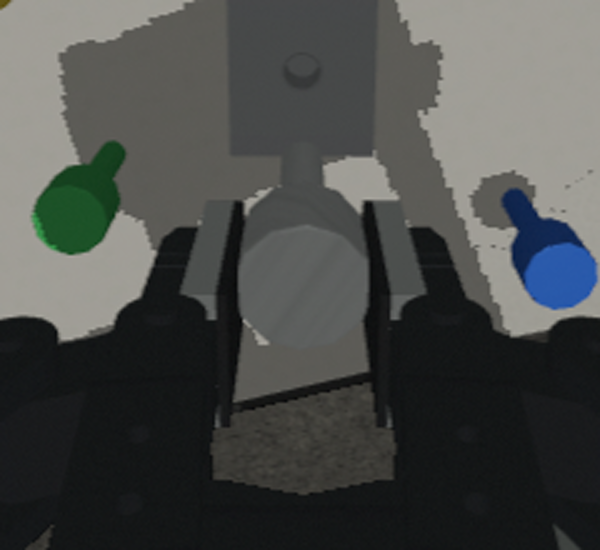

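View pics/z7.png

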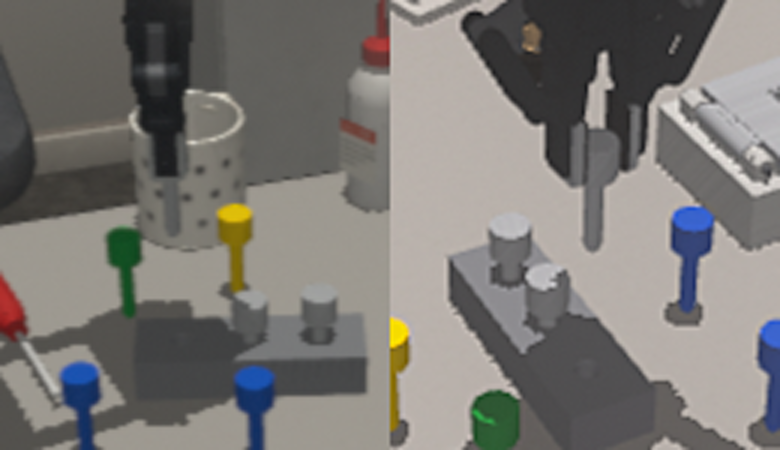

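```bash
python3 - <<'E'
from h import *
print(tri((317.3,281.8),(237.5,206.7)))
print("headtop",ray("wrist",(321.6,314),.1785))
a=cv2.imread("pics/side7.png")[150:230,200:280];b=cv2.imread("pics/scene7.png")[220:300,280:360]
cv2.imwrite("pics/z7b.png",cv2.resize(np.hstack([a,b]),None,fx=5,fy=5,interpolation=2))
E
```

```text
(array([0.43735815, 0.14501955, 0.1118195 ]), [[-0.4, -0.4], [-0.3, 0.3]])
headtop [0.43723374 0.14469467 0.1785    ]
```

View pics/z7b.png

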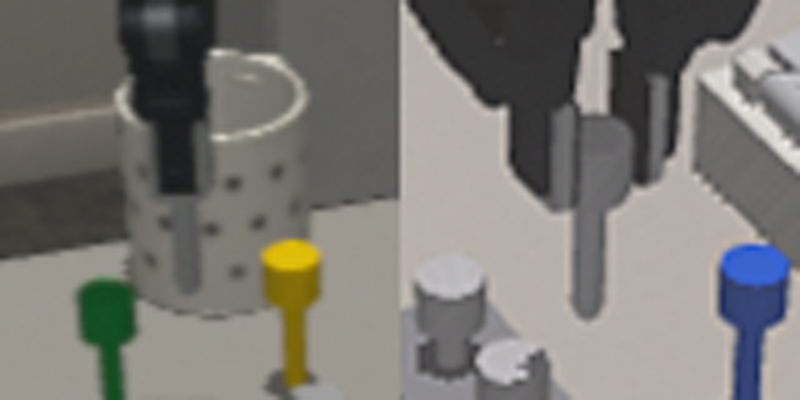

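The pin is upright with its foot about 49 mm below the TCP, and both short pins are still in the rack. Moving to above the leaf hole.

```bash
python3 - <<'E'
from h import *
print(delta((.4887,-.1768,.16),-15.0))
E
```

```text
[2.704, 5.951, -0.036, 0.009, 0.019, -0.004]
```

Emit:
drive_tool(
  plan=[
    [0.2, 0.5, -0.1, 0, 0, 0],
    [0.5, 1.2, -0.2, 0, 0, 0],
    [0.9, 2.0, -0.2, 0, 0, 0],
    [1.3, 2.8, -0.2, 0, 0, 0],
    [1.7, 3.6, -0.2, 0, 0, 0],
    [2.1, 4.4, -0.2, 0, 0, 0],
    [2.4, 5.1, -0.2, 0, 0, 0],
    [2.6, 5.7, 0, 0, 0, 0],
    [2.7, 5.95, 0, 0, 0, 0],
    [2.7, 5.95, 0, 0, 0, 0],
  ],
)

```text
clock: 12.25
eef_pos: [0.4889, -0.1772, 0.1584]
eef_rot: [[0.965, -0.262, -0.003], [-0.262, -0.965, 0.002], [-0.003, -0.001, -1.0]]
contact_force: [-0.1, 1.3, -0.1]
grip_width: 0.0216
```

Emit:
drive_tool(
  plan=[
    [0, 0, 0.4, 0, 0, 0],
    [0, 0, 0.6, 0, 0, 0],
    [0, 0, 0.6, 0, 0, 0],
    [0, 0, 0.6, 0, 0, 0],
  ],
)

```text
clock: 12.65
eef_pos: [0.4896, -0.1755, 0.1298]
eef_rot: [[0.966, -0.258, -0.0], [-0.258, -0.966, 0.0], [-0.001, -0.0, -1.0]]
contact_force: [-0.0, -0.0, -0.3]
grip_width: 0.022
```

```bash
python3 - <<'E'
from h import *
o=manip.get_obs();print(o["eef_pos"],o["contact_force"],o["grip_width"])
w=manip.capture("wrist");cv2.imwrite("pics/w8.png",cv2.resize(w[150:390,200:440],None,fx=2.5,fy=2.5,interpolation=2))
a=manip.capture("side");b=manip.capture("scene");cv2.imwrite("pics/side8.png",a);cv2.imwrite("pics/scene8.png",b)
cv2.imwrite("pics/z8.png",cv2.resize(np.hstack([a[270:370,270:370],b[160:260,360:460]]),None,fx=4,fy=4,interpolation=2))
E
```

```text
[ 0.48959025 -0.17550341  0.129787  ] [-0.00649556 -0.02466891 -0.28770715] 0.021997688446161207
```

View pics/w8.png

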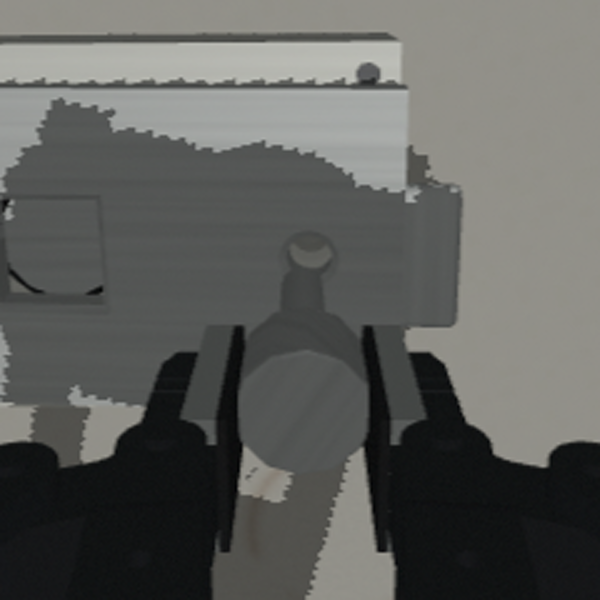

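View pics/z8.png

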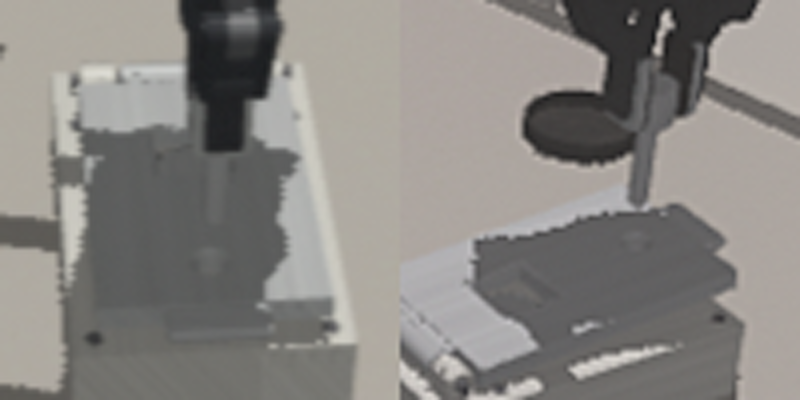

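```bash
python3 - <<'E'
from h import *
o=manip.get_obs();p=np.array(o["eef_pos"])
print("hole",ray("wrist",(324.4,251.2),.0625))
print("head top",ray("wrist",(200+304/2.5,150+411/2.5),p[2]+.018))
foot=ray("wrist",(200+302/2.5,150+285/2.5),p[2]-.049);print("shank pt",foot)
# side/scene
fs=(270+212/4,270+222/4);fc=(360+237/4,160+202/4)
print("foot",tri(fc,fs)); print("hole",tri((360+237/4,160+238/4),(270+208/4,270+262/4)))
for z in(.0808,.0625): print(np.round(proj("wrist",[p[0]+.0005,p[1]-.001,z]),1))
E
```

```text
hole [ 0.48975206 -0.17880296  0.0625    ]
head top [ 0.49065138 -0.17688449  0.14883941]
shank pt [ 0.48849893 -0.17596972  0.08183941]
foot (array([ 0.4909357 , -0.17821619,  0.08239932]), [[0.2, 0.2], [0.3, -0.3]])
hole (array([ 0.48922111, -0.17940711,  0.06276262]), [[0.1, 0.1], [0.1, -0.1]])
[322.  259.6]
[321.9 250.4]
```

Emit:
drive_tool(
  plan=[
    [-0.012, 0.042, 0.1, 0, 0, 0],
    [-0.012, 0.042, 0.2, 0, 0, 0],
    [-0.012, 0.042, 0.28, 0, 0, 0],
    [-0.012, 0.042, 0.36, 0, 0, 0],
    [-0.012, 0.042, 0.44, 0, 0, 0],
    [-0.012, 0.042, 0.5, 0, 0, 0],
    [-0.012, 0.042, 0.5, 0, 0, 0],
  ],
)

```text
clock: 13.5
eef_pos: [0.4881, -0.178, 0.1041]
eef_rot: [[0.966, -0.259, -0.001], [-0.259, -0.966, 0.001], [-0.001, -0.0, -1.0]]
contact_force: [0.9, 0.6, -0.3]
grip_width: 0.0215
```

```bash
python3 - <<'E'
from h import *
o=manip.get_obs();print(o["eef_pos"],o["contact_force"],o["grip_width"])
w=manip.capture("wrist");a=manip.capture("side");b=manip.capture("scene")
cv2.imwrite("pics/z9.png",cv2.resize(np.hstack([w[220:320,270:370],a[270:370,270:370],b[160:260,360:460]]),None,fx=2.6,fy=2.6,interpolation=2))
E
```

```text
[ 0.48814023 -0.17804826  0.10405027] [ 0.88601885  0.6101711  -0.25892406] 0.02152810921693226
```

View pics/z9.png

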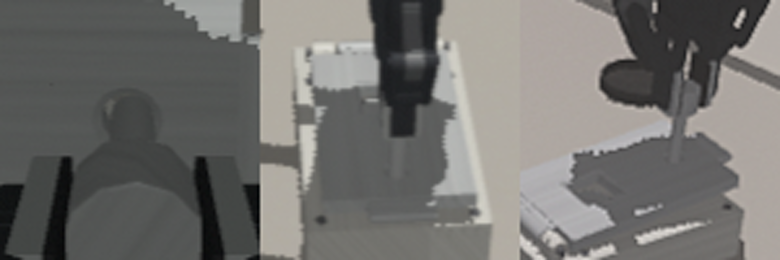

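The foot is in the leaf hole with no side force, so I'm going on down slowly.

Emit:
drive_tool(
  plan=[
    [0, -0.006, 0.08, 0, 0, 0],
    [0, -0.006, 0.16, 0, 0, 0],
    [0, -0.006, 0.24, 0, 0, 0],
    [0, -0.006, 0.32, 0, 0, 0],
    [0, -0.006, 0.4, 0, 0, 0],
    [0, -0.006, 0.46, 0, 0, 0],
    [0, -0.006, 0.46, 0, 0, 0],
  ],
)

```text
clock: 14.35
eef_pos: [0.4882, -0.178, 0.0811]
eef_rot: [[0.966, -0.259, -0.001], [-0.259, -0.966, 0.0], [-0.001, -0.0, -1.0]]
contact_force: [-0.1, 0.4, -1.1]
grip_width: 0.0218
```

Emit:
drive_tool(
  plan=[
    [0, 0, 0.08, 0, 0, 0],
    [0, 0, 0.16, 0, 0, 0],
    [0, 0, 0.24, 0, 0, 0],
    [0, 0, 0.3, 0, 0, 0],
    [0, 0, 0.36, 0, 0, 0],
    [0, 0, 0.4, 0, 0, 0],
    [0, 0, 0.4, 0, 0, 0],
  ],
)

```text
clock: 15.05
eef_pos: [0.4885, -0.1783, 0.0618]
eef_rot: [[0.966, -0.259, -0.0], [-0.259, -0.966, -0.0], [-0.0, 0.0, -1.0]]
contact_force: [-2.2, 1.3, 1.9]
grip_width: 0.0217
```

Emit:
drive_tool(
  plan=[
    [0, 0, 0.04, 0, 0, 0],
    [0, 0, 0.08, 0, 0, 0],
    [0, 0, 0.1, 0, 0, 0],
    [0, 0, 0.1, 0, 0, 0],
    [0, 0, 0.1, 0, 0, 0],
  ],
)

```text
clock: 15.55
eef_pos: [0.4887, -0.1783, 0.0569]
eef_rot: [[0.966, -0.259, 0.0], [-0.259, -0.966, -0.001], [0.0, 0.001, -1.0]]
contact_force: [-2.4, -0.0, 3.5]
grip_width: 0.0218
```

Emit:
drive_tool(
  plan=[
    [0, 0, 0.03, 0, 0, 0],
    [0, 0, 0.06, 0, 0, 0],
    [0, 0, 0.06, 0, 0, 0],
    [0, 0, 0.06, 0, 0, 0],
  ],
)

```text
clock: 15.95
eef_pos: [0.4888, -0.1784, 0.0552]
eef_rot: [[0.966, -0.259, -0.0], [-0.259, -0.966, -0.0], [-0.0, 0.0, -1.0]]
contact_force: [-5.5, 0.9, 12.3]
grip_width: 0.0216
```

```bash
python3 - <<'E'
from h import *
for i in range(3):
    a=manip.capture("side");o=manip.get_obs();print(np.round(o["eef_pos"],4),np.round(o["contact_force"],1),np.round(o["ft_torque"],2),o["grip_width"])
b=manip.capture("scene");w=manip.capture("wrist")
cv2.imwrite("pics/z10.png",cv2.resize(np.hstack([a[260:390,260:380],b[160:290,340:460]]),None,fx=3,fy=3,interpolation=2));cv2.imwrite("pics/w10.png",w)
E
```

```text
[ 0.4889 -0.1784  0.0553] [-6.2  1.3 12.5] [ 0.13  1.07 -0.  ] 0.021792871764155373
[ 0.4888 -0.1784  0.0552] [-7.   1.8 11.5] [ 0.11  1.07 -0.05] 0.02201784154496625
[ 0.4888 -0.1784  0.0552] [-6.9  0.8 12.5] [0.2  1.09 0.09] 0.022134840139310635
```

View pics/z10.png

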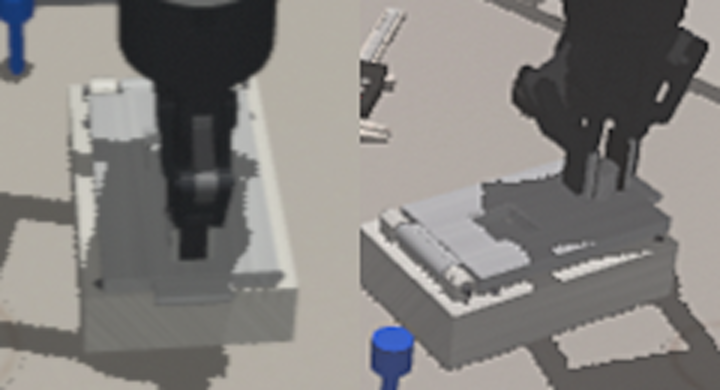

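View pics/w10.png

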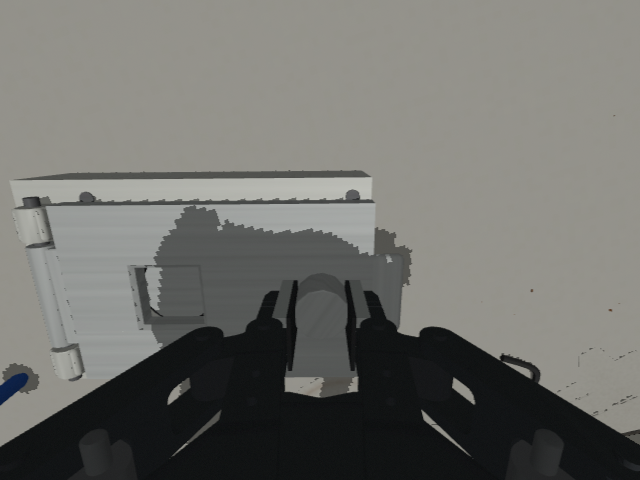

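Emit:
drive_tool(
  plan=[
    [-0.01, 0, 0, 0, 0, 0],
    [-0.02, 0, 0, 0, 0, 0],
    [-0.02, 0, 0, 0, 0, 0],
    [-0.02, 0, 0, 0, 0, 0],
  ],
)

```text
clock: 16.6
eef_pos: [0.4887, -0.1783, 0.0553]
eef_rot: [[0.966, -0.259, 0.002], [-0.259, -0.966, -0.001], [0.002, 0.001, -1.0]]
contact_force: [-2.6, -0.6, 8.7]
grip_width: 0.0217
```

Emit:
drive_tool(
  plan=[
    [-0.008, 0, 0.02, 0, 0, 0],
    [-0.008, 0, 0.04, 0, 0, 0],
    [-0.008, 0, 0.04, 0, 0, 0],
    [-0.008, 0, 0.04, 0, 0, 0],
    [-0.008, 0, 0.04, 0, 0, 0],
  ],
)

```text
clock: 17.1
eef_pos: [0.4888, -0.1784, 0.0551]
eef_rot: [[0.966, -0.259, 0.003], [-0.259, -0.966, -0.001], [0.003, 0.0, -1.0]]
contact_force: [-6.1, 1.6, 18.0]
grip_width: 0.0217
```

```bash
python3 - <<'E'
from h import *
for i in range(3):
    a=manip.capture("side");o=manip.get_obs();print(np.round(o["eef_pos"],4),np.round(o["contact_force"],1),np.round(o["ft_torque"],2),o["grip_width"])
b=manip.capture("scene")
cv2.imwrite("pics/z11.png",cv2.resize(b[160:290,330:470],None,fx=5,fy=4.5,interpolation=2))
cv2.imwrite("pics/s11.png",cv2.resize(a[260:390,260:380],None,fx=5,fy=4.5,interpolation=2))
for q in ("short_pin_a","gear","v_block","tape_roll"):
  for c in ("scene","side"):
    print(c,q,[np.round(np.array(d["position"])*[640,480],1).tolist() for d in manip.landmark_of(c,q)[:2]])
E
```

```text
[ 0.4888 -0.1784  0.0551] [-6.7  2.5 17.3] [ 0.33  1.15 -0.02] 0.021399113760215503
[ 0.4888 -0.1784  0.055 ] [-6.2  1.8 17.8] [ 0.37  1.16 -0.  ] 0.021693952315902643
[ 0.4888 -0.1784  0.055 ] [-7.4  1.5 17.4] [0.35 1.14 0.06] 0.021411871469575
scene short_pin_a [[299.2, 316.0], [291.5, 301.7]]
side short_pin_a [[263.7, 249.0], [286.5, 248.5]]
scene gear [[401.7, 317.7]]
side gear []
scene v_block [[299.2, 219.1]]
side v_block [[359.2, 229.3]]
scene tape_roll [[301.8, 219.8]]
side tape_roll [[417.6, 292.0]]
```

View pics/z11.png

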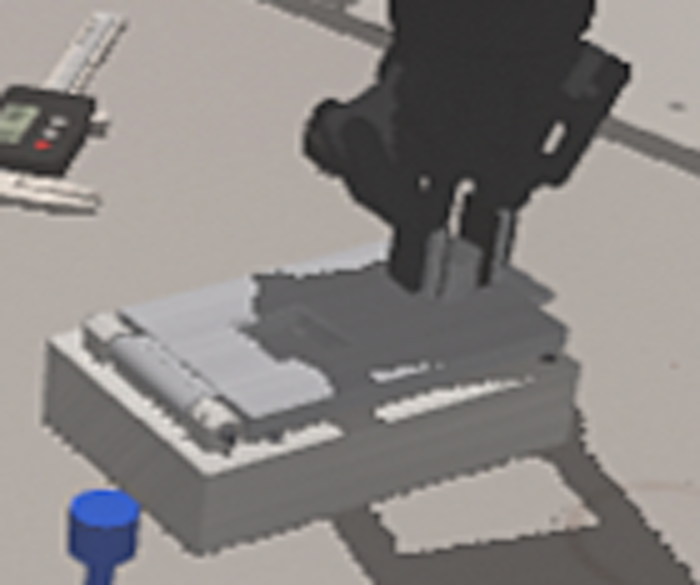

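View pics/s11.png

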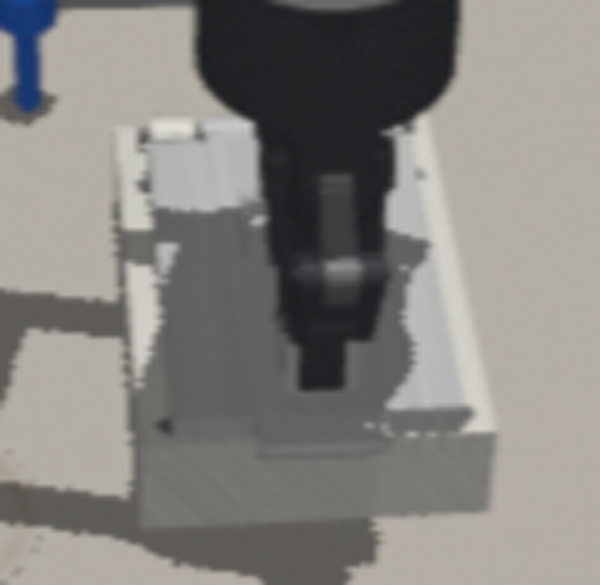

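```bash
python3 - <<'E'
from h import *
yaw=np.radians(-14.5); x=np.array([np.cos(yaw),np.sin(yaw),0]);y=np.array([-np.sin(yaw),np.cos(yaw),0]);z=np.array([0,0,1.])
hole=np.array([.4887,-.179,.04]); hg=hole+.130*y+.008*z
for th in (0,.02,.04,.075):
    out=[]
    for s in (.005,-.005):
        p=hg-.045*x+.155*(-y*np.cos(th)+z*np.sin(th))+s*(y*np.sin(th)+z*np.cos(th)); out.append(np.round(proj("scene",p),1).tolist())
    print(th,out, "base corner",np.round(proj("scene",hole-.055*x-.025*y),1))
a=cv2.imread("pics/scene4.png")[200:260,410:470];b=manip.capture("scene")[200:260,410:470]
cv2.imwrite("pics/z12.png",cv2.resize(np.hstack([a,b]),None,fx=6,fy=6,interpolation=0))
E
```

```text
0 [[444.0, 232.2], [443.3, 236.6]] base corner [446.4 240.5]
0.02 [[444.2, 230.8], [443.5, 235.2]] base corner [446.4 240.5]
0.04 [[444.3, 229.4], [443.8, 233.8]] base corner [446.4 240.5]
0.075 [[444.5, 227.1], [444.1, 231.4]] base corner [446.4 240.5]
```

View pics/z12.png

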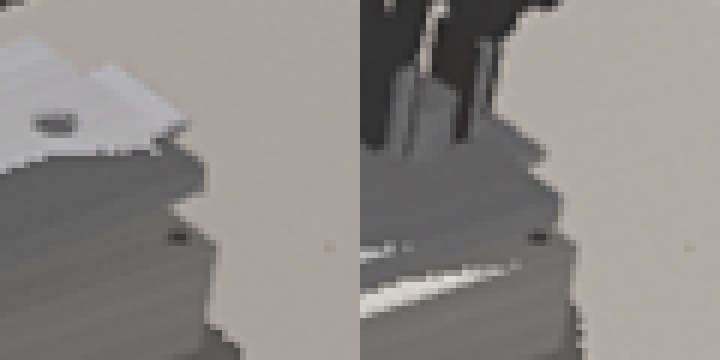

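The leaf corner is now at scene row 232.5. The model predicts 232.2 for fully shut and 227.1 for 0.075 rad, so the leaf is shut. The TCP is 55 mm above the desk and a further 2 mm of command only raised the force, so the head is seated. Handing in.

```bash
python3 - <<'E'
from h import *
print(manip.hand_in()); o=manip.get_obs();print(o["clock"],np.round(o["eef_pos"],4),np.round(o["contact_force"],1),o["grip_width"])
E
```

```text
the job is handed in; nothing more can be done
None
the job is handed in; nothing more can be done
```

The jig is shut and pinned, and I handed the job in with the gripper still holding the pin's head and pressing it down. I swung the leaf down with the closed fingertips, took the full-length pin from the rack end nearest the robot, and pushed it through the leaf into the base.

**Last checks, about 17.5 s of 54 s used:**
- **Leaf shut:** its corner in the scene camera was at row 232.5. A model of the jig predicts 232.2 for fully shut and 227.1 for 0.075 rad.
- **Pin seated:** pressing 2 mm further barely moved the tool and only raised the downward push, from about 9 to about 17 N. By my estimate the foot is about 34 mm down the base hole (33 mm expected). I worked that out from the tool height, not from seeing the foot.
- **Grip:** the fingers held steady at about 22 mm on the 24 mm head. I could not explain the 2 mm difference, but the pin lifted cleanly and looked upright.
- **Side load:** about 7 N remained across the pin at the end. A small sideways shift reduced it for a moment, but it came back with the harder press.
- **Other things:** both short pins were still standing in the rack. The gear, the tape roll and the V-block looked unmoved. In the last check the gear was found only in the scene view, and the V-block only in the side view, because its scene match landed on the tape roll.

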